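# Photograph a block plane with a half-press on the shutter

### The job

Take the tool-register photo of the block plane: keeping it on the bench, slide it into the corner of the photo jig, its long side flush against the back fence and its end against the rail. Then press the camera housing's shutter plunger to its halfway stop and hold it there for about a second while the camera focuses, press it all the way down to take the picture, and let it spring back up. Leave the plane in the corner and the other things on the bench where they are.

Things in the scene. Friction and masses are not known exactly. Their poses are not given: they have to be found in the camera images.
- photo_jig: Photo jig fixed to the bench: aluminium fence, a rail square to it, a camera at the rail's far end. Sizes in mm. Origin: inner corner of fence and rail at bench height, z up. Fence face is y = 0 (x -210 to 0, 14 thick towards -y, 25 high, white scale on top). Rail face is x = 0 (y -14 to 398, 30 wide towards +x, 20 high). The block plane belongs in the corner on the side x < 0, y > 0.
- camera (a point): Centre of the top of the dark grey dust-proof camera housing, 125 above the bench; axes as the jig's, at jig x = -80, y = 350. Housing 130 along x, 79 along y (jig y 306 to 385); it looks along -y, its lens port sticks out to jig y = 291; its foot plate (10 high) covers jig x -150 to 0, y 307 to 393. The milled disc (28 diameter, 6 high) on top is the mode dial, not the shutter.
- block_plane: Black block plane, 0.4 to 0.8 kg (slides at 3 to 8 N), 50 x 160 x 46. Origin: centre of the sole; y lengthwise, z up. Sole 50 x 160, only 6 thick; on it thin side cheeks 149 long, 32 high, flush with its sides. Pushable 10 in from the ends: knob (+y, 26 wide, 18 to 37 high), round adjuster (-y, 16 wide, 23 to 40 high). Home: along the fence, either way, origin at jig x -80, y 25.
- shutter_top (a point): Centre of the top face of the shutter plunger: round aluminium cap, 27 diameter, 7 thick, on a steel rod in a black collar (36 diameter, 5 high), on top of the housing near its hand grip (jig x = -118, y = 340). Top 150 above the bench when up, the highest thing on the camera. Pressed straight down: 5 mm to the halfway stop, 5 mm more to the bottom.
- shutter_cap (a joint): First stage of the plunger: 0 = up, 0.005 m = at the halfway stop. Light spring, 1.5 N to start, 3 N at the stop.
- shutter_stem (a joint): Second stage of the plunger, beyond the halfway stop: 0 = not begun, 0.005 m = all the way down (picture taken). Pre-loaded spring: it moves only when the push exceeds 8 N, 10 N at the bottom, so a push of 4 to 7 N rests at the halfway stop. Both stages spring back when released.
- sanding_block: Bystander: cork sanding block, 68 x 110 x 32, loose on the bench behind the fence. Origin: centre of its underside, length along its y.
- tape_measure: Bystander: yellow tape measure, 71 x 78 x 37, loose on the bench beside the camera on the robot's side. Origin: centre of its underside.
- marker: Bystander: marker pen, 17 x 135 x 16, loose on the bench behind the camera. Origin: centre of its underside, length along its y.

How it is judged:
On the way, in this order (a step that is already met when the one before it is completed fails the run):
1. the block plane lies in the corner of the jig, flush with fence and rail (y of block_plane in the frame of photo_jig between 0.018 and 0.031 m and x of block_plane in the frame of photo_jig between -0.086 and -0.073 m and angle between the y axis of block_plane and the x axis of photo_jig, either way round below 0.07 rad and angle between block_plane's own z axis and vertical below 0.08 rad), for 0.3 s.
2. the shutter plunger is held at its halfway stop (all of step 1 and value of joint shutter_cap above 0.0035 m and value of joint shutter_stem below 0.0015 m), for 0.6 s.
3. the shutter plunger is pressed all the way down (all of step 1 and value of joint shutter_stem above 0.0035 m), for 0.05 s.
At the end, for the whole second after the job is handed in: The block plane rests on its sole in the corner, within 6 mm of both the fence and the rail and within 4 degrees of parallel to the fence; the shutter plunger has been held at halfway for at least 0.6 s, then pressed down, and is up again (both stages within 1.5 mm of 0) (all of step 1 and value of joint each of shutter_cap, shutter_stem below 0.0015 m and linear speed of block_plane below 0.01 m/s); the robot touches nothing.
It fails at once if the block plane is lifted off the bench (over 20 mm) or tipped over (height (world z) of block_plane above 0.02 m or angle between block_plane's own z axis and vertical above 0.5 rad).
It fails at once if the picture is taken while the plane is not in its corner (value of joint shutter_stem above 0.0025 m and not (y of block_plane in the frame of photo_jig between 0.018 and 0.031 m and x of block_plane in the frame of photo_jig between -0.086 and -0.073 m and angle between the y axis of block_plane and the x axis of photo_jig, either way round below 0.07 rad and angle between block_plane's own z axis and vertical below 0.08 rad)).
It fails at once if a bystander is pushed more than 30 mm (distance of any of sanding_block, tape_measure, marker from where it was at the start of the episode above 0.03 m).
It also fails if it takes over 61 s, if anything falls off the work surface, if the arm or the gripper's body presses on something with over 40 N, if the wrist force passes 120 N, or if a joint passes its speed limit or range.

### The arm

A 7-joint arm with a two-finger parallel gripper is mounted at the origin on a cart in front of the work surface, level with it; the furniture and walls round the work are solid. World frame = base frame: x ahead of the robot, y to its left, z up, the work surface at z = 0. Lengths are in m, angles in rad, forces in N, time in s.
With the tool pointing down it reaches from about 0.4 to 0.875 m from the base axis. Payload 19.3 kg.
Tool frame: the origin (TCP) lies midway between the tips of the shut fingers; the grasp point (between the pads) lies bot.pinch_z behind it (bot.pinch_z is the distance from the TCP to the grasp point, in m); z points along the fingers, y is the line along which they close (so a half turn about z gives the same grasp; the last joint's range is limited). The gripper opens to 85 mm and grips with 20 to 120 N. Pads are 22 mm wide; open, the fingers measure 114 mm over their backs; the gripper's body (76 mm by 85 mm) begins 54 mm behind the grasp point. The pads swing forward as they close: fully open they stand 13 mm farther back than shut.
Start: joints at [-1.186, 0.521, -0.036, 1.599, 0.021, 1.021, -0.113], TCP at [0.275, 0.561, 0.2] pointing down, gripper open.
Joint ranges: [-2.91, 2.91], [-0.3, 2.13], [-1.5, 1.42], [0.17, 2.43], [-1.26, 4.41], [0.16, 1.93], [-2.52, 2.52]. Speed limits (rad/s): [1.89, 1.89, 2.39, 2.39, 3.01, 3.01, 3.01].

### API

Orientations are given as [roll, pitch, yaw] about the fixed x, y, z axes, in that order (R = Rz(yaw) Ry(pitch) Rx(roll)).
In Python, from workcell import readout, grab_frame, camera_info, workorder, bot gives the robot as it stands. The module is installed in compiled form; this text tells all that it offers.
- The arm moves only by the tool drive_tool, never from a script. Its argument "targets" is a list of rows, each an object of numbers: "dx", "dy", "dz": the shift along the tool's x, y, z as a fraction of full scale; "yaw": the turn about the tool's z as a fraction of full scale; "fingers": the closure, from 0 (fully open) to 1 (shut). In form: [{"dx": .., "dy": .., "dz": .., "yaw": .., "fingers": ..}, ...]. A call has 1 to 20 rows; each row shifts and turns the commanded pose from where the row before left it, along the tool's axes as they then stand; what a row does not reach is not made up. Full scale, the value 1, is 0.1 m for a shift and 90 degrees for a turn. A row lasts 1/10 s, in which the tool goes at most 50 mm and 8.59 degrees, less where a joint would pass 70% of its speed; a pose out of reach is approached as far as the arm can. A call with a number of a shift or a turn outside -1 to 1 is refused whole. A call with a gripper value outside its range is refused whole. The fingers move at their own pace and stop on an object; "squeeze" is the grip in N (left out, the last holds). Time passes only in rows, so rows that do not move let the fingers close. It gives the time, the measured TCP pose, the force, the opening and the grip force at its end, in the units of the state.
- readout.observe(): the state, without advancing time (a new reading comes with each control period).
- grab_frame(name): name is "scene" or "side" or "wrist"; returns the picture (384x512x3 uint8, blue, green, red); there is no depth.
- camera_info(name): a dict with "fx", "fy", "cx", "cy" (pixels), "T" (4x4, takes a point from camera to world coordinates); the wrist camera has in their place "hand_eye" (4x4, takes a point from camera to tool coordinates, whose origin is the TCP and whose axes are the flange's). Camera axes: x right, y up, looking along -z (the intrinsics and any distortion apply to the point x, -y, -z); pixel columns grow to the right and rows downward; lengths in m; the calibration is good to about 2 mm. A picture is of the moment at which its call begins: read the wrist's pose just before it. camera_info takes no time and is no camera call.
- workorder.job_done(): hands the job in; it is judged then, once.
The state is a dict: "clock": time; "qpos": joint angles; "qd": joint speeds; "joint_efforts": joint torques, N m; "position": TCP position; "tool_rot": TCP orientation; "force": force on the tool from outside, world axes, zero at the start; "moment": the same for the moment, N m; "grip_width": finger opening in m; "finger_force": force on a finger pad.
Only numpy, scipy, OpenCV 4.12 (cv2) and the standard library are available. Lean on these libraries where they do the work, as an engineer would, in place of code of your own. Each camera call takes 0.05 s, during which the arm holds its last target. There are 200 camera calls.

## Working session

There is one attempt and no reset: what is moved stays moved. The work goes in short steps, Python scripts to look and compute and a tool call to move; the robot and the scene stay as the last step left them, time stands still between calls to the robot, and variables do not carry over. Pictures are saved under pics/ and viewed, at most 10 in all, crops included, and the job is handed in when it is done.

Besides the shell and the picture viewer there is one more tool, called by a JSON object that holds its "op" and its "data", one argument or row to a line. drive_tool: Moves the arm, as the interface text tells. Shift numbers are shares of 0.1 m and turn numbers shares of 90 degrees, none past 1 either way. Its arguments: {"type":"object","properties":{"targets":{"type":"array","items":{"type":"object","properties":{"dx":{"type":"number","minimum":-1,"maximum":1},"dy":{"type":"number","minimum":-1,"maximum":1},"dz":{"type":"number","minimum":-1,"maximum":1},"yaw":{"type":"number","minimum":-1,"maximum":1},"fingers":{"type":"number"}}}},"squeeze":{"type":"number"}},"required":["targets"]}

```bash
mkdir -p pics; python3 - <<'E'
from workcell import readout, grab_frame, camera_info, bot
import cv2,json
print(readout.observe(), bot.pinch_z)
for n in("scene","side"):
    cv2.imwrite(f"pics/{n}0.png",grab_frame(n)); print(n,camera_info(n))
print(camera_info("wrist"))
E
```

```text
{'clock': 0.0, 'qpos': array([-1.18621936,  0.52204168, -0.03629601,  1.60000146,  0.02121494,
        1.02110973, -0.11278116]), 'qd': array([-0.00070159, -0.00013104, -0.00057636, -0.00017687,  0.00108485,
       -0.00150901,  0.00074931]), 'joint_efforts': array([ 7.35191243e-04, -9.27146029e+01,  1.97998077e+00, -3.69913316e+01,
        1.78856822e-02,  8.16398504e-03, -5.44032582e-05]), 'position': array([0.27442969, 0.56110659, 0.19941122]), 'tool_rot': array([-3.14042301e+00,  1.12618086e-04,  2.68680510e+00]), 'force': array([-0.43230641, -0.47585428, -0.63456531]), 'moment': array([-0.04298113, -0.03401826, -0.04815453]), 'finger_force': 0.0, 'grip_width': 0.0855518900387503} 0.0187
scene {'fx': 492.5569831733728, 'fy': 492.5569831733728, 'cx': 247.7242728657271, 'cy': 188.53859754006965, 'T': array([[ 0.81057912,  0.40218025, -0.42569066,  0.0590151 ],
       [-0.58562005,  0.55260648, -0.59302212, -0.64859779],
       [-0.00326237,  0.72998433,  0.68345609,  0.91890149],
       [ 0.        ,  0.        ,  0.        ,  1.        ]])}
side {'fx': 352.64711883883786, 'fy': 352.64711883883786, 'cx': 251.19994555647696, 'cy': 189.6097738910802, 'T': array([[-0.99726029,  0.01028078, -0.07325452,  0.44611394],
       [-0.07194694, -0.36495809,  0.92823986,  1.05192964],
       [-0.0171918 ,  0.93096718,  0.36469788,  0.52332119],
       [ 0.        ,  0.        ,  0.        ,  1.        ]])}
{'fx': 289.70946492577986, 'fy': 289.70946492577986, 'cx': 254.23392112531724, 'cy': 188.17786753408257, 'hand_eye': array([[-8.24236547e-04,  9.63604890e-01,  2.67329268e-01,
         6.72269792e-02],
       [ 9.99999653e-01,  8.26036998e-04,  1.05723446e-04,
        -2.53234779e-04],
       [-1.18948236e-04,  2.67329262e-01, -9.63605236e-01,
        -1.73702849e-01],
       [ 0.00000000e+00,  0.00000000e+00,  0.00000000e+00,
         1.00000000e+00]])}
```

View pics/scene0.png

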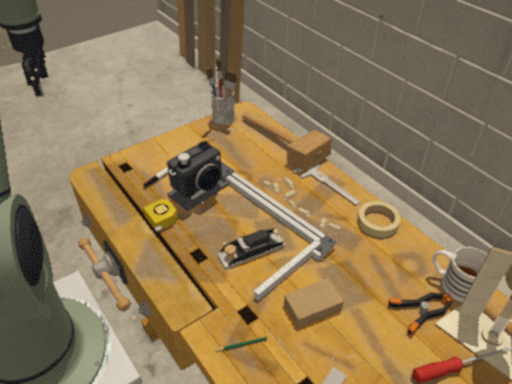

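View pics/side0.png

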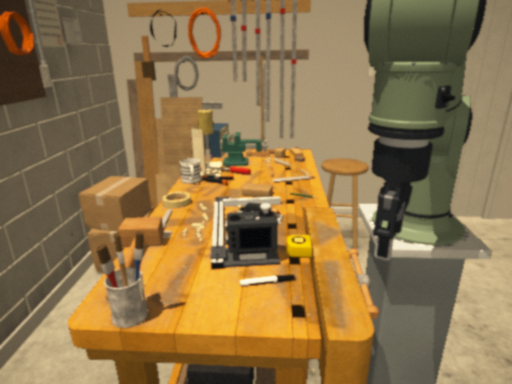

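Scene: the jig corner is near px (322,243), the fence end near (258,297), the camera near (195,172) and the plane near (252,247). I'll zoom in for detail.

```bash
python3 - <<'E'
import cv2
im=cv2.imread("pics/scene0.png")[135:310,135:355]
cv2.imwrite("pics/crop0.png",cv2.resize(im,None,fx=3.4,fy=3.4,interpolation=cv2.INTER_CUBIC))
E
```

```text
(no output)
```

View pics/crop0.png

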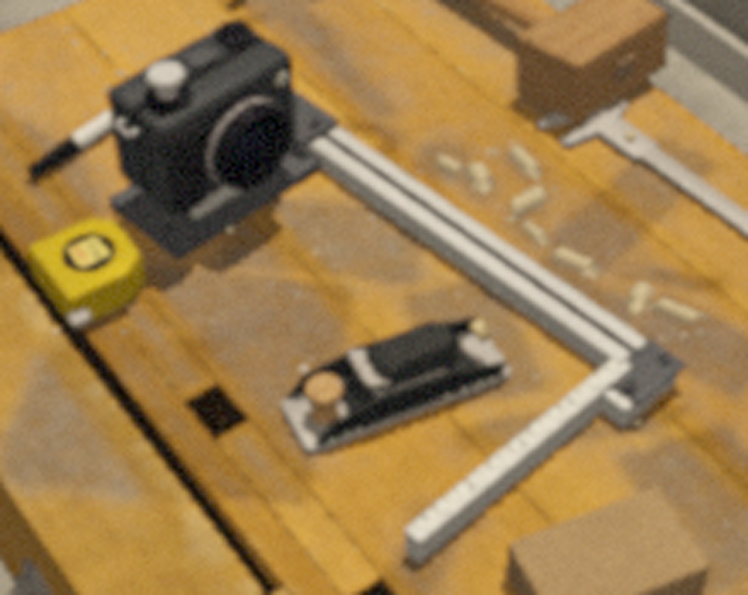

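```bash
cat > h.py <<'E'
import numpy as np, cv2
from scipy.spatial.transform import Rotation as R
from workcell import readout, grab_frame, camera_info, bot
def wristT():
    s=readout.observe(); T=np.eye(4); T[:3,:3]=R.from_euler('xyz',s['tool_rot']).as_matrix(); T[:3,3]=s['position']
    return T@camera_info("wrist")["hand_eye"]
def ray(n,uv,z,T=None):
    c=camera_info(n); T=c["T"] if T is None else T
    d=T[:3,:3]@np.array([(uv[0]-c["cx"])/c["fx"],-(uv[1]-c["cy"])/c["fy"],-1]); o=T[:3,3]
    return o+d*(z-o[2])/d[2]
def proj(n,p,T=None):
    c=camera_info(n); T=c["T"] if T is None else T
    q=T[:3,:3].T@(np.asarray(p)-T[:3,3]); return np.array([c["cx"]-c["fx"]*q[0]/q[2],c["cy"]+c["fy"]*q[1]/q[2]])
E
python3 - <<'E'
from h import *
C=lambda u,v:(u/3.4+135,v/3.4+135)
for n,p,z in [("fence in end",(405,530),.025),("fence out end",(430,547),.025),("fence/rail in",(604,362),.025),("rail in far",(318,150),.020),("rail in near",(604,354),.02),
 ("plane a",(283,402),.003),("plane b",(308,452),.003),("plane c",(508,372),.003),("knob",(323,388),.037),("adj",(480,326),.035),("shutter",(167,72),.150),("tape",(87,252),.037),("tape rt",(145,270),.03)]:
    print(n,ray("scene",C(*p),z).round(4))
E
```

```text
fence in end [ 0.4365 -0.1449  0.025 ]
fence out end [ 0.4416 -0.1646  0.025 ]
fence/rail in [ 0.6328 -0.1134  0.025 ]
rail in far [0.5986 0.1926 0.02  ]
rail in near [ 0.6409 -0.1048  0.02  ]
plane a [0.4403 0.0044 0.003 ]
plane b [ 0.43   -0.0423  0.003 ]
plane c [ 0.5853 -0.067   0.003 ]
knob [ 0.4549 -0.0256  0.037 ]
adj [ 0.5776 -0.0426  0.035 ]
shutter [0.4797 0.2049 0.15  ]
tape [0.3872 0.184  0.037 ]
tape rt [0.4154 0.1491 0.03  ]
```

The measurements agree: jig yaw is about +8°, the corner is near (0.643, -0.112) and the shutter lies where the jig says it should. The plane is near (0.512, -0.03) at about -9°. I'll move above for a precise wrist view.

{"op": "drive_tool", "data": {
  "targets": [
    {"dx": -0.1,"dy": -0.08,"dz": -0.1},
    {"dx": -0.23,"dy": -0.18,"dz": -0.1},
    {"dx": -0.23,"dy": -0.18,"dz": -0.1},
    {"dx": -0.23,"dy": -0.18,"dz": -0.1},
    {"dx": -0.23,"dy": -0.18,"dz": -0.1},
    {"dx": -0.23,"dy": -0.18,"dz": -0.1},
    {"dx": -0.23,"dy": -0.18,"dz": -0.1},
    {"dx": -0.23,"dy": -0.18,"dz": -0.1},
    {"dx": -0.23,"dy": -0.18},
    {"dx": -0.23,"dy": -0.18},
    {"dx": -0.23,"dy": -0.18},
    {"dx": -0.23,"dy": -0.18},
    {"dx": -0.23,"dy": -0.18},
    {"dx": -0.23,"dy": -0.18},
    {"dx": -0.23,"dy": -0.18},
    {"dx": -0.23,"dy": -0.18},
    {"dx": -0.23,"dy": -0.18},
    {"dx": -0.23,"dy": -0.18},
    {"dx": -0.23,"dy": -0.18},
    {"dx": -0.23,"dy": -0.18}
  ]
}}

```text
invalid input
```

{"op": "drive_tool", "data": {
  "targets": [
    {"yaw": -0.05},
    {"yaw": -0.07},
    {"yaw": -0.07},
    {"yaw": 0},
    {"yaw": 0},
    {"yaw": 0}
  ]
}}

```text
invalid input
```

```bash
python3 - <<'E'
from h import *
T=wristT(); im=grab_frame("wrist"); np.save("T1.npy",T); cv2.imwrite("pics/w1.png",im)
cv2.imwrite("pics/w1b.png",cv2.resize(im,None,fx=1.56,fy=1.56,interpolation=cv2.INTER_CUBIC)); s=readout.observe(); print(s['position'],s['tool_rot'],s['qpos'])
E
```

```text
[0.27443481 0.56119776 0.19955472] [-3.14067909e+00  2.14873498e-05  2.68676215e+00] [-1.18618646  0.52188736 -0.03635223  1.59986747  0.02116587  1.02113435
 -0.11281182]
```

View pics/w1b.png

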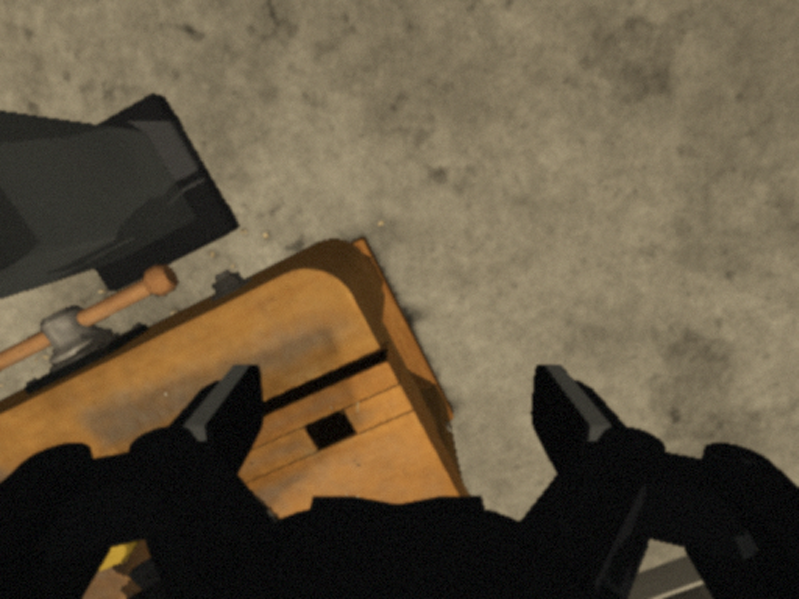

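The calls were refused, probably because each row needs all its fields. The picture shows only the bench corner, since the arm hasn't moved. I'll resend with full rows.

{"op": "drive_tool", "data": {
  "targets": [
    {"dx": -0.13,"dy": -0.08,"dz": -0.1,"yaw": 0,"fingers": 0},
    {"dx": -0.27,"dy": -0.16,"dz": -0.1,"yaw": 0,"fingers": 0},
    {"dx": -0.27,"dy": -0.16,"dz": -0.1,"yaw": 0,"fingers": 0},
    {"dx": -0.27,"dy": -0.16,"dz": -0.1,"yaw": 0,"fingers": 0},
    {"dx": -0.27,"dy": -0.16,"dz": -0.1,"yaw": 0,"fingers": 0},
    {"dx": -0.27,"dy": -0.16,"dz": -0.1,"yaw": 0,"fingers": 0},
    {"dx": -0.27,"dy": -0.16,"dz": -0.1,"yaw": 0,"fingers": 0},
    {"dx": -0.27,"dy": -0.16,"dz": -0.1,"yaw": 0,"fingers": 0},
    {"dx": -0.27,"dy": -0.16,"dz": 0,"yaw": 0,"fingers": 0},
    {"dx": -0.27,"dy": -0.16,"dz": 0,"yaw": 0,"fingers": 0},
    {"dx": -0.27,"dy": -0.16,"dz": 0,"yaw": 0,"fingers": 0},
    {"dx": -0.27,"dy": -0.16,"dz": 0,"yaw": 0,"fingers": 0},
    {"dx": -0.27,"dy": -0.16,"dz": 0,"yaw": 0,"fingers": 0},
    {"dx": -0.27,"dy": -0.16,"dz": 0,"yaw": 0,"fingers": 0},
    {"dx": -0.27,"dy": -0.16,"dz": 0,"yaw": 0,"fingers": 0},
    {"dx": -0.27,"dy": -0.16,"dz": 0,"yaw": 0,"fingers": 0},
    {"dx": -0.27,"dy": -0.16,"dz": 0,"yaw": 0,"fingers": 0},
    {"dx": -0.27,"dy": -0.16,"dz": 0,"yaw": 0,"fingers": 0},
    {"dx": -0.27,"dy": -0.16,"dz": 0,"yaw": 0,"fingers": 0},
    {"dx": -0.27,"dy": -0.16,"dz": 0,"yaw": 0,"fingers": 0}
  ]
}}

```text
clock: 2.15
position: [0.6103, 0.0481, 0.2805]
tool_rot: [3.141, 0.0, 2.686]
force: [0.1, 0.8, 0.3]
grip_width: 0.0856
finger_force: 0.0
```

{"op": "drive_tool", "data": {
  "targets": [
    {"dx": 0,"dy": 0,"dz": 0,"yaw": -0.05,"fingers": 0},
    {"dx": 0,"dy": 0,"dz": 0,"yaw": -0.07,"fingers": 0},
    {"dx": 0,"dy": 0,"dz": 0,"yaw": -0.07,"fingers": 0},
    {"dx": 0,"dy": 0,"dz": 0,"yaw": 0,"fingers": 0},
    {"dx": 0,"dy": 0,"dz": 0,"yaw": 0,"fingers": 0},
    {"dx": 0,"dy": 0,"dz": 0,"yaw": 0,"fingers": 0}
  ]
}}

```text
clock: 2.75
position: [0.6099, 0.0498, 0.2802]
tool_rot: [-3.142, 0.0, 2.982]
force: [-0.4, 0.0, 0.3]
grip_width: 0.0854
finger_force: 0.0
```

```bash
python3 - <<'E'
from h import *
T=wristT(); im=grab_frame("wrist"); np.save("T1.npy",T); cv2.imwrite("pics/w1.png",im)
cv2.imwrite("pics/w1c.png",cv2.resize(im,None,fx=1.56,fy=1.56,interpolation=cv2.INTER_CUBIC)); s=readout.observe(); print(s['clock'],s['position'],s['tool_rot'],s['qpos'])
E
```

```text
2.8 [0.60995953 0.04996499 0.28014304] [-3.14155397e+00  1.06770055e-04  2.98302057e+00] [-0.25215846  0.43206803  0.10682067  1.5409959  -0.04841098  1.1710291
  1.27598468]
```

View pics/w1c.png

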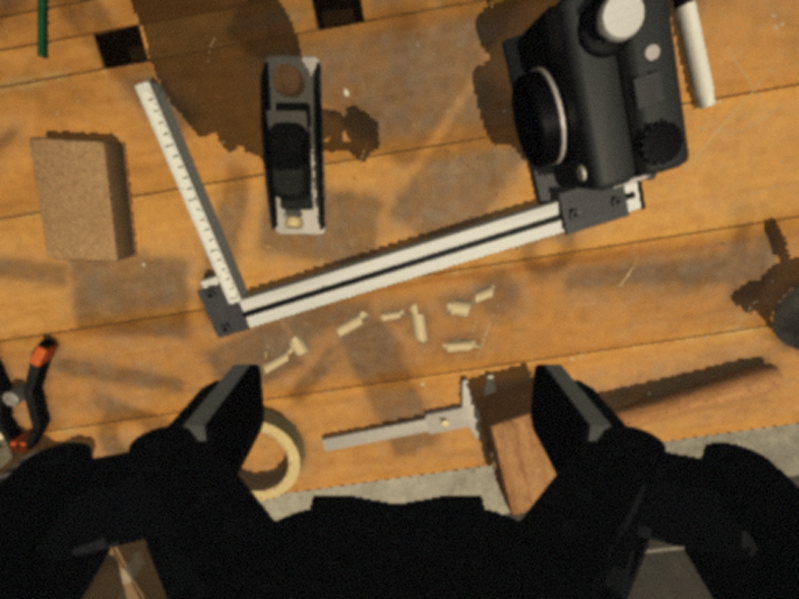

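Clear view (×1.56 pixels): the plane's sole corners are about (321,58), (323,233), (274,233). The fence's inner top edge runs (158,80)→(243,295), the rail's inner edge (246,298)→(558,203), and the cap is at (621,18).

```bash
python3 - <<'E'
from h import *
T=np.load("T1.npy"); f=lambda u,v,z: ray("wrist",(u/1.56,v/1.56),z,T)[:2]
P={n:f(*a) for n,a in dict(fa=(158,80,.025),fb=(241,292,.025),ra=(248,298,.02),rb=(558,203,.02),k=(289,80,.037),adj=(293,221,.036),tr=(321,58,.004),br=(324,233,.004),bl=(274,234,.004),cap=(621,18,.15)).items()}
for n,p in P.items(): print(n,p.round(4))
d=lambda a,b:np.degrees(np.arctan2(*(P[b]-P[a])[::-1]))
print(d('fa','fb'),d('ra','rb')-90,d('tr','br'),d('k','adj'),np.linalg.norm(P['tr']-P['br']),np.linalg.norm(P['bl']-P['br']))
y=np.radians((d('fa','fb')+d('ra','rb')-90)/2); ex=np.array([np.cos(y),np.sin(y)]);ey=np.array([-ex[1],ex[0]])
c=ex*((P['ra']+P['rb'])/2@ex)+ey*((P['fa']+P['fb'])/2@ey)
print("corner",c,np.degrees(y)," cap expected",c-.118*ex+.34*ey,"home",c-.08*ex+.025*ey)
E
```

```text
fa [ 0.4374 -0.133 ]
fb [ 0.635  -0.1096]
ra [ 0.6432 -0.1062]
rb [0.599  0.2056]
k [ 0.458  -0.0182]
adj [ 0.5745 -0.0412]
tr [0.438  0.0082]
br [ 0.5934 -0.0211]
bl [ 0.5864 -0.0704]
cap [0.4795 0.2062]
6.761565893251601 8.060883261851927 -10.649567651496511 -11.153983340602052 0.1580711281986682 0.04987364825725367
corner [ 0.6415555  -0.10758947] 7.411224577551764  cap expected [0.48068473 0.21434934] home [ 0.55899908 -0.09311751]
```

Plane centre is about (0.513, -0.031) at -10.7°, consistent across both views. I'll descend astride it.

{"op": "drive_tool", "data": {
  "targets": [
    {"dx": 0.14,"dy": -0.16,"dz": 0.15,"yaw": 0,"fingers": 0},
    {"dx": 0.14,"dy": -0.16,"dz": 0.15,"yaw": 0,"fingers": 0},
    {"dx": 0.14,"dy": -0.16,"dz": 0.15,"yaw": 0,"fingers": 0},
    {"dx": 0.14,"dy": -0.16,"dz": 0.15,"yaw": 0,"fingers": 0},
    {"dx": 0.14,"dy": -0.16,"dz": 0.15,"yaw": 0,"fingers": 0},
    {"dx": 0.14,"dy": -0.16,"dz": 0.15,"yaw": 0,"fingers": 0},
    {"dx": 0,"dy": 0,"dz": 0.2,"yaw": 0.018,"fingers": 0},
    {"dx": 0,"dy": 0,"dz": 0.2,"yaw": 0,"fingers": 0},
    {"dx": 0,"dy": 0,"dz": 0.2,"yaw": 0,"fingers": 0},
    {"dx": 0,"dy": 0,"dz": 0.2,"yaw": 0,"fingers": 0},
    {"dx": 0,"dy": 0,"dz": 0,"yaw": 0,"fingers": 0},
    {"dx": 0,"dy": 0,"dz": 0,"yaw": 0,"fingers": 0},
    {"dx": 0,"dy": 0,"dz": 0,"yaw": 0,"fingers": 0}
  ]
}}

```text
clock: 4.1
position: [0.5127, -0.0317, 0.111]
tool_rot: [3.141, 0.001, 2.956]
force: [0.1, 0.4, 0.1]
grip_width: 0.0852
finger_force: 0.0
```

{"op": "drive_tool", "data": {
  "targets": [
    {"dx": 0,"dy": 0,"dz": 0.2,"yaw": 0,"fingers": 0},
    {"dx": 0,"dy": 0,"dz": 0.2,"yaw": 0,"fingers": 0},
    {"dx": 0,"dy": 0,"dz": 0.2,"yaw": 0,"fingers": 0},
    {"dx": 0,"dy": 0,"dz": 0.2,"yaw": 0,"fingers": 0},
    {"dx": 0,"dy": 0,"dz": 0.1,"yaw": 0,"fingers": 0},
    {"dx": 0,"dy": 0,"dz": 0.07,"yaw": 0,"fingers": 0},
    {"dx": 0,"dy": 0,"dz": 0,"yaw": 0,"fingers": 0},
    {"dx": 0,"dy": 0,"dz": 0,"yaw": 0,"fingers": 0},
    {"dx": 0,"dy": 0,"dz": 0,"yaw": 0,"fingers": 0.3},
    {"dx": 0,"dy": 0,"dz": 0,"yaw": 0,"fingers": 0.6},
    {"dx": 0,"dy": 0,"dz": 0,"yaw": 0,"fingers": 0.6},
    {"dx": 0,"dy": 0,"dz": 0,"yaw": 0,"fingers": 0.6},
    {"dx": 0,"dy": 0,"dz": 0,"yaw": 0,"fingers": 0.6},
    {"dx": 0,"dy": 0,"dz": 0,"yaw": 0,"fingers": 0.6}
  ],
  "squeeze": 25
}}

```text
clock: 5.5
position: [0.5121, -0.0317, 0.013]
tool_rot: [-3.142, -0.0, 2.957]
force: [-0.0, 0.2, -0.4]
grip_width: 0.0342
finger_force: 0.0
```

```bash
python3 - <<'E'
from h import *
print(readout.observe()['grip_width'])
w=grab_frame("wrist"); s=grab_frame("scene")[150:320,140:350]
o=np.hstack([cv2.resize(w,(512,384))[:, 60:450],cv2.resize(s,(400,384))]); cv2.imwrite("pics/g1.png",o)
E
```

```text
0.03418085981577355
```

View pics/g1.png

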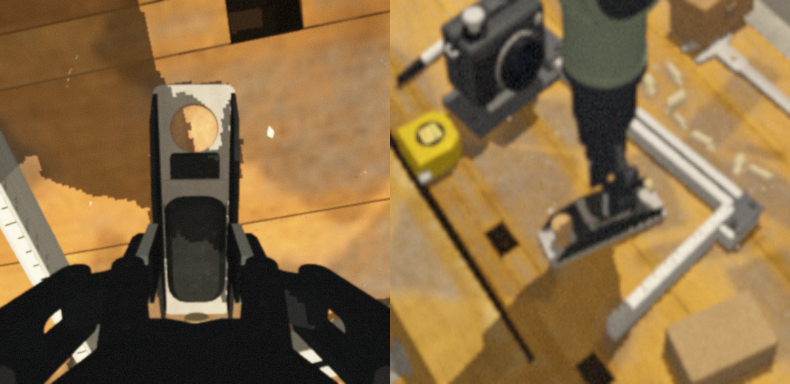

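The pads look level with the plane's sides, but there is no grip force at 34 mm. I'll close further to find contact.

{"op": "drive_tool", "data": {
  "targets": [
    {"dx": 0,"dy": 0,"dz": 0,"yaw": 0,"fingers": 0.7},
    {"dx": 0,"dy": 0,"dz": 0,"yaw": 0,"fingers": 0.7},
    {"dx": 0,"dy": 0,"dz": 0,"yaw": 0,"fingers": 0.7},
    {"dx": 0,"dy": 0,"dz": 0,"yaw": 0,"fingers": 0.7}
  ]
}}

```text
clock: 6.0
position: [0.5121, -0.0316, 0.0131]
tool_rot: [3.142, 0.0, 2.957]
force: [-1.3, 0.8, 3.3]
grip_width: 0.0258
finger_force: 7.5
```

```bash
python3 - <<'E'
from h import *
p=readout.observe()['position']
w=grab_frame("wrist")[150:384,90:420]; s=grab_frame("scene"); q=proj("scene",p); print(q, readout.observe()['finger_force'])
u,v=int(q[0]),int(q[1]); s=s[v-60:v+40,u-60:u+60].copy(); s=cv2.resize(s,None,fx=4,fy=4,interpolation=cv2.INTER_CUBIC)
cv2.drawMarker(s,(240,240),(0,0,255),0,12)
cv2.imwrite("pics/g2.png",np.hstack([s,cv2.resize(w,(320,400))]))
E
```

```text
[251.4558173 246.2650808] 7.56631740136072
```

View pics/g2.png

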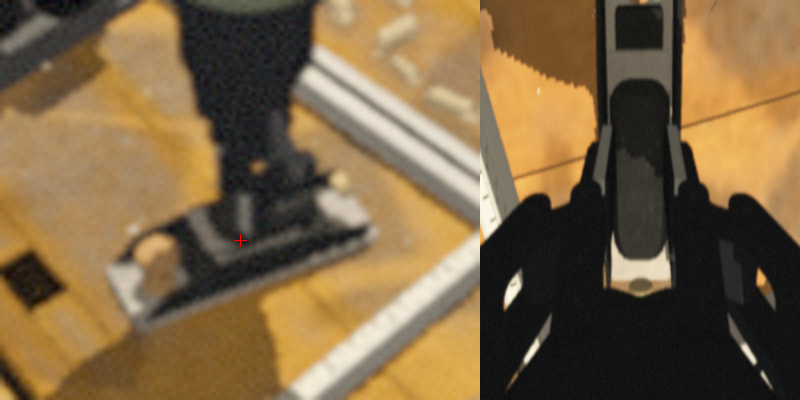

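The pads are inside the cheeks, around the lever cap. That's useful, because no finger will sit between the plane and the fence. I'll try gripping the cap there.

{"op": "drive_tool", "data": {
  "targets": [
    {"dx": 0,"dy": 0,"dz": -0.02,"yaw": 0,"fingers": 0.75},
    {"dx": 0,"dy": 0,"dz": 0,"yaw": 0,"fingers": 0.8},
    {"dx": 0,"dy": 0,"dz": 0,"yaw": 0,"fingers": 0.8},
    {"dx": 0,"dy": 0,"dz": 0,"yaw": 0,"fingers": 0.8},
    {"dx": 0,"dy": 0,"dz": 0,"yaw": 0,"fingers": 0.8}
  ],
  "squeeze": 25
}}

```text
clock: 6.6
position: [0.5121, -0.0318, 0.015]
tool_rot: [-3.141, 0.0, 2.957]
force: [0.1, -2.6, 3.3]
grip_width: 0.0176
finger_force: 1.9
```

{"op": "drive_tool", "data": {
  "targets": [
    {"dx": 0,"dy": 0,"dz": 0,"yaw": 0,"fingers": 0.9},
    {"dx": 0,"dy": 0,"dz": 0,"yaw": 0,"fingers": 0.9},
    {"dx": 0,"dy": 0,"dz": 0,"yaw": 0,"fingers": 0.9},
    {"dx": 0,"dy": 0,"dz": 0,"yaw": 0,"fingers": 0.9}
  ],
  "squeeze": 20
}}

```text
clock: 7.0
position: [0.5122, -0.0316, 0.0151]
tool_rot: [3.141, 0.0, 2.957]
force: [0.2, 0.1, 5.3]
grip_width: 0.0086
finger_force: 2.5
```

Nothing is held: the shut fingers only rest on the body between the cheeks. I'll use plain pushes from outside instead. That means lift, align the tool with the jig, and go down on the open side.

{"op": "drive_tool", "data": {
  "targets": [
    {"dx": 0,"dy": 0,"dz": -0.2,"yaw": 0,"fingers": 0.9},
    {"dx": 0,"dy": 0,"dz": -0.3,"yaw": 0,"fingers": 1},
    {"dx": 0,"dy": 0,"dz": -0.3,"yaw": 0,"fingers": 1},
    {"dx": 0,"dy": 0,"dz": 0,"yaw": -0.052,"fingers": 1},
    {"dx": 0,"dy": 0,"dz": 0,"yaw": -0.052,"fingers": 1},
    {"dx": 0,"dy": 0,"dz": 0,"yaw": -0.052,"fingers": 1},
    {"dx": 0,"dy": 0,"dz": 0,"yaw": -0.051,"fingers": 1},
    {"dx": 0.036,"dy": 0.16,"dz": 0,"yaw": 0,"fingers": 1},
    {"dx": 0.036,"dy": 0.16,"dz": 0,"yaw": 0,"fingers": 1},
    {"dx": 0.036,"dy": 0.16,"dz": 0,"yaw": 0,"fingers": 1},
    {"dx": 0.036,"dy": 0.16,"dz": 0,"yaw": 0,"fingers": 1},
    {"dx": 0,"dy": 0,"dz": 0,"yaw": 0,"fingers": 1},
    {"dx": 0,"dy": 0,"dz": 0,"yaw": 0,"fingers": 1}
  ]
}}

```text
clock: 8.3
position: [0.4888, 0.0296, 0.0949]
tool_rot: [-3.141, -0.0, -3.001]
force: [0.2, -0.4, 0.4]
grip_width: -0.0001
finger_force: 0.0
```

```bash
python3 - <<'E'
from h import *
T=wristT(); w=grab_frame("wrist"); np.save("T2.npy",T); cv2.imwrite("pics/w2.png",w)
cv2.imwrite("pics/w2b.png",cv2.resize(w,None,fx=1.56,fy=1.56,interpolation=cv2.INTER_CUBIC))
E
```

```text
(no output)
```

View pics/w2b.png

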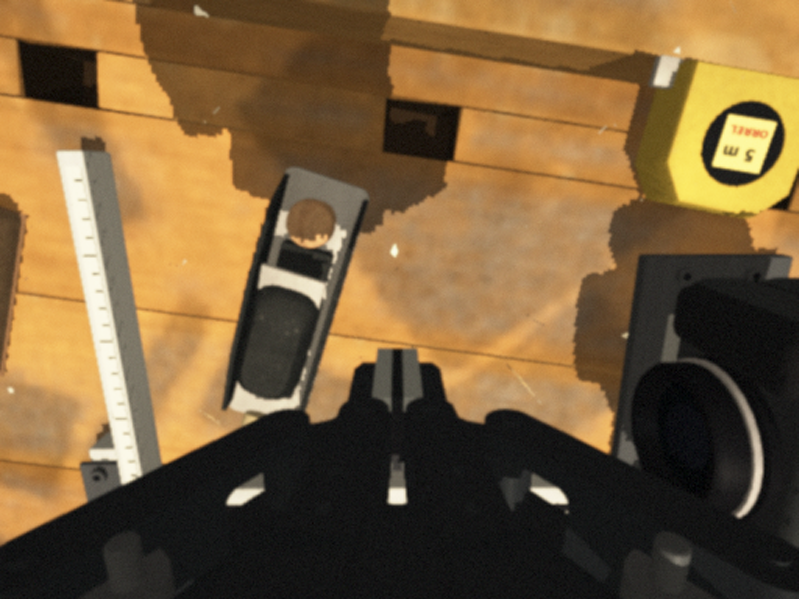

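Wrist view (×1.56): the plane's right sole edge runs (368,190)→(308,408). The fence's inner foot runs (108,150)→(159,465) and its top inner edge (84,150)→(134,478).

```bash
python3 - <<'E'
from h import *
T=np.load("T2.npy"); f=lambda u,v,z: ray("wrist",(u/1.56,v/1.56),z,T)[:2]
for n,a in dict(pr1=(368,190,.004),pr2=(308,409,.004),pl1=(287,168,.004),knob=(311,223,.037),f0=(108,150,0),f1=(159,465,0),t0=(84,150,.025),t1=(134,478,.025),to=(58,150,.025),lens_l=(645,255,.01)).items(): print(n,f(*a).round(4))
E
```

```text
pr1 [0.4363 0.0051]
pr2 [ 0.5805 -0.0165]
pl1 [ 0.4307 -0.0416]
knob [ 0.4549 -0.0198]
f0 [ 0.4352 -0.1437]
f1 [ 0.6402 -0.115 ]
t0 [ 0.4357 -0.1407]
t1 [ 0.6317 -0.118 ]
to [ 0.4375 -0.1539]
lens_l [0.4501 0.1692]
```

Fence yaw 8.0°, corner (0.642, -0.1145); this now predicts the cap at (0.478, 0.206), which matches. I'll descend and push toward the fence.

{"op": "drive_tool", "data": {
  "targets": [
    {"dx": 0,"dy": 0,"dz": 0.2,"yaw": 0,"fingers": 1},
    {"dx": 0,"dy": 0,"dz": 0.2,"yaw": 0,"fingers": 1},
    {"dx": 0,"dy": 0,"dz": 0.2,"yaw": 0,"fingers": 1},
    {"dx": 0,"dy": 0,"dz": 0.15,"yaw": 0,"fingers": 1},
    {"dx": 0,"dy": 0,"dz": 0.07,"yaw": 0,"fingers": 1},
    {"dx": 0,"dy": 0,"dz": 0,"yaw": 0,"fingers": 1},
    {"dx": 0,"dy": -0.08,"dz": 0,"yaw": 0,"fingers": 1},
    {"dx": 0,"dy": -0.08,"dz": 0,"yaw": 0,"fingers": 1},
    {"dx": 0,"dy": -0.08,"dz": 0,"yaw": 0,"fingers": 1},
    {"dx": 0,"dy": -0.08,"dz": 0,"yaw": 0,"fingers": 1},
    {"dx": 0,"dy": -0.08,"dz": 0,"yaw": 0,"fingers": 1}
  ]
}}

```text
clock: 9.45
position: [0.4947, -0.0108, 0.0132]
tool_rot: [-3.141, 0.0, -3.002]
force: [0.4, -0.4, 0.2]
grip_width: 0.0002
finger_force: 0.0
```

{"op": "drive_tool", "data": {
  "targets": [
    {"dx": 0,"dy": -0.08,"dz": 0,"yaw": 0,"fingers": 1},
    {"dx": 0,"dy": -0.08,"dz": 0,"yaw": 0,"fingers": 1}
  ]
}}

```text
clock: 9.65
position: [0.4969, -0.0259, 0.0132]
tool_rot: [3.141, 0.0, -3.001]
force: [-0.9, 4.7, 3.6]
grip_width: 0.0004
finger_force: 3.0
```

```bash
python3 - <<'E'
from h import *
# bench (orange) vs non-bench around the plane: report bright sole rim of plane in wrist view
T=wristT(); w=grab_frame("wrist"); np.save("T3.npy",T); cv2.imwrite("pics/w3.png",w)
h=cv2.cvtColor(w,cv2.COLOR_BGR2HSV); m=((h[...,1]<90)).astype(np.uint8); m[235:]=0
m=cv2.morphologyEx(m,cv2.MORPH_OPEN,np.ones((3,3)))
for c in cv2.findContours(m,0,2)[0]:
    if cv2.contourArea(c)>300: r=cv2.minAreaRect(c); print(cv2.contourArea(c),np.round(cv2.boxPoints(r)).tolist())
print(readout.observe()['position'],readout.observe()['force'])
E
```

```text
10077.5 [[187.0, 234.0], [224.0, 103.0], [307.0, 127.0], [269.0, 257.0]]
6639.5 [[28.0, 90.0], [77.0, 81.0], [108.0, 233.0], [59.0, 242.0]]
[ 0.49704205 -0.02736856  0.01316841] [-1.40095507  1.56991909  5.30322039]
```

The tip column (254) now lies inside the plane's outline (190–278), with upward force. So the fingertips are passing over the cheeks, and the tips are higher than the TCP reading suggests. I'll back off and probe the bench.

{"op": "drive_tool", "data": {
  "targets": [
    {"dx": 0,"dy": 0,"dz": -0.3,"yaw": 0,"fingers": 1},
    {"dx": 0,"dy": 0,"dz": -0.3,"yaw": 0,"fingers": 1},
    {"dx": 0,"dy": 0.2,"dz": 0,"yaw": 0,"fingers": 1},
    {"dx": 0,"dy": 0.2,"dz": 0,"yaw": 0,"fingers": 1},
    {"dx": 0,"dy": 0.2,"dz": 0,"yaw": 0,"fingers": 1},
    {"dx": 0,"dy": 0,"dz": 0.2,"yaw": 0,"fingers": 1},
    {"dx": 0,"dy": 0,"dz": 0.2,"yaw": 0,"fingers": 1},
    {"dx": 0,"dy": 0,"dz": 0.15,"yaw": 0,"fingers": 1},
    {"dx": 0,"dy": 0,"dz": 0.06,"yaw": 0,"fingers": 1},
    {"dx": 0,"dy": 0,"dz": 0.03,"yaw": 0,"fingers": 1},
    {"dx": 0,"dy": 0,"dz": 0.03,"yaw": 0,"fingers": 1}
  ]
}}

```text
clock: 10.8
position: [0.4886, 0.0335, 0.0063]
tool_rot: [-3.142, 0.0, -3.001]
force: [-0.1, -0.2, 0.5]
grip_width: -0.0002
finger_force: 0.0
```

```bash
python3 - <<'E'
from h import *
T=wristT(); w=grab_frame("wrist"); np.save("T4.npy",T)
s=grab_frame("scene"); q=proj("scene",readout.observe()['position']); print(q,readout.observe()['position'],readout.observe()['force'])
u,v=int(q[0]),int(q[1]); s=cv2.resize(s[v-60:v+60,u-60:u+60],(400,400),interpolation=cv2.INTER_CUBIC)
cv2.drawMarker(s,(200,200),(0,0,255),0,10)
cv2.imwrite("pics/g4.png",np.hstack([s,cv2.resize(w[60:360,100:400],(400,400),interpolation=cv2.INTER_CUBIC)]))
E
```

```text
[228.04325644 235.93381535] [0.48849738 0.033587   0.0062101 ] [-0.92710391  0.31457032 -0.47892292]
```

View pics/g4.png

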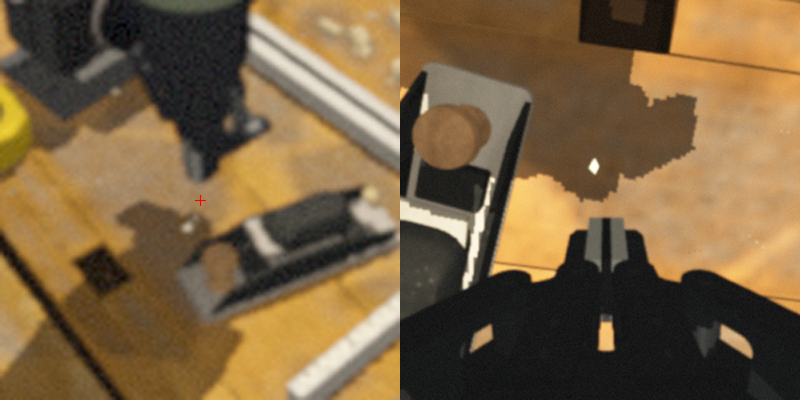

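Confirmed: in the scene view the tip sits about 6 px (roughly 20 mm) above the projected TCP. I'll probe further down, carefully.

{"op": "drive_tool", "data": {
  "targets": [
    {"dx": 0,"dy": 0,"dz": 0.04,"yaw": 0,"fingers": 1},
    {"dx": 0,"dy": 0,"dz": 0.04,"yaw": 0,"fingers": 1},
    {"dx": 0,"dy": 0,"dz": 0.04,"yaw": 0,"fingers": 1},
    {"dx": 0,"dy": 0,"dz": 0.03,"yaw": 0,"fingers": 1},
    {"dx": 0,"dy": 0,"dz": 0,"yaw": 0,"fingers": 1}
  ]
}}

```text
clock: 11.4
position: [0.488, 0.0336, -0.0095]
tool_rot: [-3.142, -0.001, -3.001]
force: [0.1, -0.0, 0.0]
grip_width: -0.0
finger_force: 0.0
```

{"op": "drive_tool", "data": {
  "targets": [
    {"dx": 0,"dy": 0,"dz": 0.03,"yaw": 0,"fingers": 1},
    {"dx": 0,"dy": 0,"dz": 0.02,"yaw": 0,"fingers": 1},
    {"dx": 0,"dy": 0,"dz": 0.02,"yaw": 0,"fingers": 1},
    {"dx": 0,"dy": 0,"dz": 0,"yaw": 0,"fingers": 1}
  ]
}}

```text
clock: 11.8
position: [0.4882, 0.0336, -0.0162]
tool_rot: [-3.142, -0.0, -3.001]
force: [-0.4, 0.1, -1.0]
grip_width: 0.0001
finger_force: 0.0
```

{"op": "drive_tool", "data": {
  "targets": [
    {"dx": 0,"dy": -0.08,"dz": -0.03,"yaw": 0,"fingers": 1},
    {"dx": 0,"dy": -0.08,"dz": 0,"yaw": 0,"fingers": 1},
    {"dx": 0,"dy": -0.08,"dz": 0,"yaw": 0,"fingers": 1},
    {"dx": 0,"dy": -0.08,"dz": 0,"yaw": 0,"fingers": 1},
    {"dx": 0,"dy": -0.08,"dz": 0,"yaw": 0,"fingers": 1},
    {"dx": 0,"dy": -0.08,"dz": 0,"yaw": 0,"fingers": 1}
  ]
}}

```text
clock: 12.4
position: [0.495, -0.0144, -0.013]
tool_rot: [3.141, -0.0, -3.001]
force: [-1.8, 2.2, 1.3]
grip_width: -0.0001
finger_force: 1.5
```

{"op": "drive_tool", "data": {
  "targets": [
    {"dx": 0,"dy": -0.07,"dz": 0,"yaw": 0,"fingers": 1},
    {"dx": 0,"dy": -0.07,"dz": 0,"yaw": 0,"fingers": 1},
    {"dx": 0,"dy": -0.07,"dz": 0,"yaw": 0,"fingers": 1},
    {"dx": 0,"dy": -0.07,"dz": 0,"yaw": 0,"fingers": 1}
  ]
}}

```text
clock: 12.8
position: [0.499, -0.0421, -0.013]
tool_rot: [3.142, -0.0, -3.001]
force: [-0.7, 2.9, 1.3]
grip_width: -0.0001
finger_force: 1.6
```

```bash
cat > pl.py <<'E'
from h import *
J=np.array([.642,-.1145]); y=np.radians(8); ex=np.array([np.cos(y),np.sin(y)]); ey=np.array([-ex[1],ex[0]])
jig=lambda p:np.array([(p[:2]-J)@ex,(p[:2]-J)@ey])
def look(tag):
    T=wristT(); w=grab_frame("wrist"); cv2.imwrite(f"pics/{tag}.png",w); s=readout.observe()
    print("tool jig",jig(s['position']).round(4),s['position'][2].round(4),s['force'].round(1))
    h=cv2.cvtColor(w,cv2.COLOR_BGR2HSV); m=(h[...,1]<90).astype(np.uint8); m[225:]=0
    m=cv2.morphologyEx(m,cv2.MORPH_OPEN,np.ones((3,3)))
    for c in cv2.findContours(m,0,2)[0]:
        if cv2.contourArea(c)>300:
            b=cv2.boxPoints(cv2.minAreaRect(c)); c=cv2.approxPolyDP(c,4,True)[:,0]
            print(b.round().tolist()); print([(*map(int,p),*(jig(ray("wrist",p,.006,T))*1000).round().astype(int).tolist()) for p in c])
E
python3 -c "
from pl import *; look('w5')"
```

```text
tool jig [-0.1316  0.0902] -0.013 [-0.1 -0.8 -0.3]
[[129.0, 125.0], [233.0, 125.0], [233.0, 224.0], [129.0, 224.0]]
[(142, 128, -189, 32), (129, 166, -169, 23), (129, 224, -135, 19), (230, 224, -135, 77), (232, 133, -186, 79), (223, 127, -189, 75)]
[[22.0, 88.0], [80.0, 78.0], [105.0, 223.0], [47.0, 233.0]]
[(24, 88, -209, -25), (50, 224, -135, -26), (101, 224, -135, 3), (82, 92, -207, 4)]
```

The plane has turned nearly parallel to the fence: its side is at jig y≈78 mm and its centre at x≈-108. I'll shift the pusher to its centre and continue.

{"op": "drive_tool", "data": {
  "targets": [
    {"dx": 0,"dy": 0.1,"dz": 0,"yaw": 0,"fingers": 1},
    {"dx": -0.12,"dy": 0,"dz": 0,"yaw": 0,"fingers": 1},
    {"dx": -0.12,"dy": 0,"dz": 0,"yaw": 0,"fingers": 1},
    {"dx": 0,"dy": -0.06,"dz": 0,"yaw": 0,"fingers": 1},
    {"dx": 0,"dy": -0.06,"dz": 0,"yaw": 0,"fingers": 1},
    {"dx": 0,"dy": -0.06,"dz": 0,"yaw": 0,"fingers": 1},
    {"dx": 0,"dy": -0.06,"dz": 0,"yaw": 0,"fingers": 1},
    {"dx": 0,"dy": -0.06,"dz": 0,"yaw": 0,"fingers": 1},
    {"dx": 0,"dy": -0.05,"dz": 0,"yaw": 0,"fingers": 1}
  ]
}}

```text
clock: 13.75
position: [0.5261, -0.0637, -0.013]
tool_rot: [-3.142, -0.0, -3.001]
force: [0.1, 2.4, -0.6]
grip_width: -0.0002
finger_force: 1.3
```

```bash
python3 -c "
from pl import *; look('w6')"
```

```text
tool jig [-0.1078  0.0656] -0.013 [-0.5 -0.5 -0.4]
[[69.0, 28.0], [229.0, 26.0], [232.0, 224.0], [72.0, 226.0]]
[(69, 29, -212, -23), (100, 224, -111, -23), (231, 224, -111, 53), (227, 85, -186, 52), (217, 80, -189, 47), (141, 79, -189, 9), (131, 92, -183, 3), (124, 42, -206, 3), (99, 28, -212, -9)]
```

The side is now about 2 mm from flush and parallel. I'll give the last nudge, then lift over to the knob end.

{"op": "drive_tool", "data": {
  "targets": [
    {"dx": 0,"dy": -0.03,"dz": 0,"yaw": 0,"fingers": 1},
    {"dx": 0,"dy": -0.01,"dz": 0,"yaw": 0,"fingers": 1},
    {"dx": 0,"dy": 0,"dz": 0,"yaw": 0,"fingers": 1}
  ]
}}

```text
clock: 14.1
position: [0.5263, -0.0652, -0.013]
tool_rot: [3.14, -0.001, -3.0]
force: [-3.7, 11.8, 4.1]
grip_width: -0.0002
finger_force: 6.1
```

{"op": "drive_tool", "data": {
  "targets": [
    {"dx": 0,"dy": 0.15,"dz": 0,"yaw": 0,"fingers": 1},
    {"dx": 0,"dy": 0,"dz": -0.3,"yaw": 0,"fingers": 1},
    {"dx": 0,"dy": 0,"dz": -0.3,"yaw": 0,"fingers": 1},
    {"dx": 0,"dy": 0,"dz": -0.2,"yaw": 0,"fingers": 1},
    {"dx": 0.27,"dy": -0.13,"dz": 0,"yaw": 0,"fingers": 1},
    {"dx": 0.27,"dy": -0.13,"dz": 0,"yaw": 0,"fingers": 1},
    {"dx": 0.27,"dy": -0.13,"dz": 0,"yaw": 0,"fingers": 1},
    {"dx": 0.27,"dy": -0.13,"dz": 0,"yaw": 0,"fingers": 1},
    {"dx": 0,"dy": 0,"dz": 0,"yaw": 0,"fingers": 1},
    {"dx": 0,"dy": 0,"dz": 0,"yaw": 0,"fingers": 1}
  ]
}}

```text
clock: 15.1
position: [0.4253, -0.1191, 0.0673]
tool_rot: [-3.141, 0.001, -3.002]
force: [-0.8, 0.3, 0.7]
grip_width: 0.0001
finger_force: 0.0
```

```bash
python3 -c "
from pl import *; s=readout.observe(); print(jig(s['position']),s['position'])"
```

```text
[-0.21522449  0.02559189] [ 0.42530836 -0.11911063  0.06729877]
```

There was firm contact (12 N) at the fence. Now down, and push the knob toward the rail.

{"op": "drive_tool", "data": {
  "targets": [
    {"dx": 0,"dy": 0,"dz": 0.25,"yaw": 0,"fingers": 1},
    {"dx": 0,"dy": 0,"dz": 0.25,"yaw": 0,"fingers": 1},
    {"dx": 0,"dy": 0,"dz": 0.15,"yaw": 0,"fingers": 1},
    {"dx": 0,"dy": 0,"dz": 0.07,"yaw": 0,"fingers": 1},
    {"dx": 0,"dy": 0,"dz": 0,"yaw": 0,"fingers": 1},
    {"dx": -0.07,"dy": 0,"dz": 0,"yaw": 0,"fingers": 1},
    {"dx": -0.07,"dy": 0,"dz": 0,"yaw": 0,"fingers": 1},
    {"dx": -0.07,"dy": 0,"dz": 0,"yaw": 0,"fingers": 1},
    {"dx": -0.07,"dy": 0,"dz": 0,"yaw": 0,"fingers": 1},
    {"dx": -0.07,"dy": 0,"dz": 0,"yaw": 0,"fingers": 1}
  ]
}}

```text
clock: 16.1
position: [0.4598, -0.1138, -0.0048]
tool_rot: [3.142, -0.001, -3.001]
force: [-6.4, -0.5, 5.0]
grip_width: -0.0001
finger_force: 3.2
```

{"op": "drive_tool", "data": {
  "targets": [
    {"dx": -0.05,"dy": 0,"dz": 0,"yaw": 0,"fingers": 1},
    {"dx": -0.05,"dy": 0,"dz": 0,"yaw": 0,"fingers": 1},
    {"dx": -0.03,"dy": 0,"dz": 0,"yaw": 0,"fingers": 1}
  ]
}}

```text
clock: 16.4
position: [0.4726, -0.112, -0.005]
tool_rot: [3.142, -0.001, -3.001]
force: [-4.8, -0.1, 4.3]
grip_width: -0.0001
finger_force: 3.1
```

```bash
python3 -c "
from pl import *; look('w7')"
```

```text
tool jig [-0.1669  0.0261] -0.005 [-3.  -0.3  4.2]
[[178.0, 157.0], [212.0, 155.0], [216.0, 224.0], [182.0, 226.0]]
[(189, 156, -209, -11), (179, 164, -204, -17), (184, 224, -167, -17), (214, 224, -167, 1), (212, 158, -207, 2)]
```

Steady sliding at about 5 N. Continue in small steps until the rail stops it.

{"op": "drive_tool", "data": {
  "targets": [
    {"dx": -0.03,"dy": 0,"dz": 0,"yaw": 0,"fingers": 1},
    {"dx": -0.02,"dy": 0,"dz": 0,"yaw": 0,"fingers": 1}
  ]
}}

```text
clock: 16.65
position: [0.4772, -0.1113, -0.005]
tool_rot: [3.141, -0.001, -3.001]
force: [-5.2, -1.0, 4.9]
grip_width: 0.0002
finger_force: 3.1
```

{"op": "drive_tool", "data": {
  "targets": [
    {"dx": -0.02,"dy": 0,"dz": 0,"yaw": 0,"fingers": 1}
  ]
}}

```text
clock: 16.75
position: [0.4791, -0.111, -0.005]
tool_rot: [3.141, -0.001, -3.001]
force: [-5.3, -0.3, 5.2]
grip_width: -0.0003
finger_force: 3.2
```

{"op": "drive_tool", "data": {
  "targets": [
    {"dx": -0.02,"dy": 0,"dz": 0,"yaw": 0,"fingers": 1}
  ]
}}

```text
clock: 16.85
position: [0.481, -0.1107, -0.005]
tool_rot: [3.141, -0.001, -3.001]
force: [-5.5, 0.1, 5.0]
grip_width: -0.0
finger_force: 3.2
```

{"op": "drive_tool", "data": {
  "targets": [
    {"dx": -0.02,"dy": 0,"dz": 0,"yaw": 0,"fingers": 1}
  ]
}}

```text
clock: 16.95
position: [0.4828, -0.1105, -0.0051]
tool_rot: [3.141, -0.001, -3.001]
force: [-14.1, -1.4, 9.0]
grip_width: 0.0001
finger_force: 7.9
```

{"op": "drive_tool", "data": {
  "targets": [
    {"dx": -0.02,"dy": 0,"dz": 0,"yaw": 0,"fingers": 1}
  ]
}}

```text
clock: 17.05
position: [0.4829, -0.1104, -0.0053]
tool_rot: [3.141, -0.005, -3.002]
force: [-22.7, -1.1, 17.1]
grip_width: 0.0001
finger_force: 12.4
```

{"op": "drive_tool", "data": {
  "targets": [
    {"dx": -0.02,"dy": 0,"dz": 0,"yaw": 0,"fingers": 1}
  ]
}}

```text
clock: 17.15
position: [0.4829, -0.1103, -0.0054]
tool_rot: [3.141, -0.008, -3.002]
force: [-31.7, -2.0, 28.0]
grip_width: -0.0001
finger_force: 18.2
```

Stopped by the rail (32 N). Retreat and rise for a check view.

{"op": "drive_tool", "data": {
  "targets": [
    {"dx": 0.06,"dy": 0,"dz": 0,"yaw": 0,"fingers": 1},
    {"dx": 0.2,"dy": 0,"dz": 0,"yaw": 0,"fingers": 1},
    {"dx": 0,"dy": 0,"dz": -0.2,"yaw": 0,"fingers": 1},
    {"dx": 0,"dy": 0,"dz": -0.35,"yaw": 0,"fingers": 1},
    {"dx": 0,"dy": 0,"dz": -0.35,"yaw": 0,"fingers": 1},
    {"dx": 0,"dy": 0,"dz": -0.35,"yaw": 0,"fingers": 1},
    {"dx": 0,"dy": 0,"dz": -0.35,"yaw": 0,"fingers": 1},
    {"dx": 0,"dy": 0,"dz": -0.35,"yaw": 0,"fingers": 1},
    {"dx": 0,"dy": 0,"dz": -0.35,"yaw": 0,"fingers": 1},
    {"dx": 0,"dy": 0,"dz": -0.35,"yaw": 0,"fingers": 1},
    {"dx": -0.2,"dy": 0.15,"dz": 0,"yaw": 0,"fingers": 1},
    {"dx": -0.2,"dy": 0.15,"dz": 0,"yaw": 0,"fingers": 1},
    {"dx": -0.2,"dy": 0.15,"dz": 0,"yaw": 0,"fingers": 1},
    {"dx": -0.2,"dy": 0.15,"dz": 0,"yaw": 0,"fingers": 1},
    {"dx": -0.2,"dy": 0.15,"dz": 0,"yaw": 0,"fingers": 1},
    {"dx": -0.2,"dy": 0.15,"dz": 0,"yaw": 0,"fingers": 1},
    {"dx": -0.2,"dy": 0.15,"dz": 0,"yaw": 0,"fingers": 1},
    {"dx": -0.2,"dy": 0.15,"dz": 0,"yaw": 0,"fingers": 1},
    {"dx": 0,"dy": 0,"dz": 0,"yaw": 0,"fingers": 1},
    {"dx": 0,"dy": 0,"dz": 0,"yaw": 0,"fingers": 1}
  ]
}}

```text
clock: 19.15
position: [0.6035, 0.028, 0.2597]
tool_rot: [3.142, 0.0, -3.0]
force: [-0.7, -0.9, 0.8]
grip_width: 0.0002
finger_force: 0.0
```

```bash
python3 - <<'E'
from pl import *
s=readout.observe(); print(s['position'],s['clock']); T=wristT(); w=grab_frame("wrist"); np.save("T8.npy",T)
cv2.imwrite("pics/w8.png",cv2.resize(w,None,fx=1.56,fy=1.56,interpolation=cv2.INTER_CUBIC))
E
```

```text
[0.6034895  0.02801775 0.25968266] 19.15
```

View pics/w8.png

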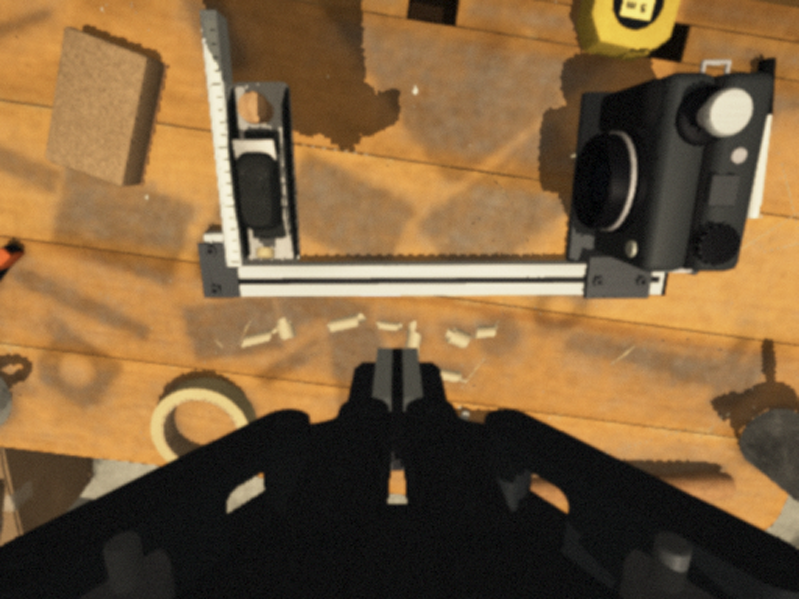

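The plane sits in the corner: its right sole edge runs (290,82)→(299,256), with the fence on its left and the rail at its end. The cap is at (725,112).

```bash
python3 - <<'E'
from pl import *
T=np.load("T8.npy"); f=lambda u,v,z: ray("wrist",(u/1.56,v/1.56),z,T)
for n,a in dict(pr1=(290,83,.005),pr2=(299,256,.005),railtop=(400,265,.02),cap=(725,112,.15)).items(): p=f(*a); print(n,p.round(4),(jig(p)*1000).round(1))
w=cv2.imread("pics/w8.png"); m=(w.min(2)>140).astype(np.uint8); m[:80]=0;m[145:]=0;m[:,:690]=0;m[:,757:]=0
c=max(cv2.findContours(m,0,2)[0],key=cv2.contourArea); (u,v),r=cv2.minEnclosingCircle(c); p=f(u,v,.15); print(u,v,r,p,jig(p))
E
```

```text
pr1 [ 0.479  -0.0837  0.005 ] [-157.1   53.2]
pr2 [ 0.6305 -0.0633  0.005 ] [-4.2 52.3]
railtop [0.6226 0.0336 0.02  ] [  1.4 149.3]
cap [0.4785 0.2042 0.15  ] [-117.6  338.3]
731.0542602539062 112.16857147216797 24.306665420532227 [0.47809168 0.20771882 0.15      ] [-0.11746899  0.34189464]
```

Plane flush to within measurement accuracy; cap at about (0.4785, 0.2055), matching all views. Move above the plunger.

{"op": "drive_tool", "data": {
  "targets": [
    {"dx": 0.1,"dy": 0.19,"dz": 0,"yaw": 0,"fingers": 1},
    {"dx": 0.1,"dy": 0.19,"dz": 0,"yaw": 0,"fingers": 1},
    {"dx": 0.1,"dy": 0.19,"dz": 0,"yaw": 0,"fingers": 1},
    {"dx": 0.1,"dy": 0.19,"dz": 0,"yaw": 0,"fingers": 1},
    {"dx": 0.1,"dy": 0.19,"dz": 0,"yaw": 0,"fingers": 1},
    {"dx": 0.1,"dy": 0.19,"dz": 0,"yaw": 0,"fingers": 1},
    {"dx": 0.1,"dy": 0.19,"dz": 0,"yaw": 0,"fingers": 1},
    {"dx": 0.1,"dy": 0.19,"dz": 0,"yaw": 0,"fingers": 1},
    {"dx": 0.1,"dy": 0.19,"dz": 0,"yaw": 0,"fingers": 1},
    {"dx": 0.1,"dy": 0.19,"dz": 0,"yaw": 0,"fingers": 1},
    {"dx": 0,"dy": 0.03,"dz": 0.2,"yaw": 0,"fingers": 1},
    {"dx": 0,"dy": 0,"dz": 0.2,"yaw": 0,"fingers": 1},
    {"dx": 0,"dy": 0,"dz": 0.2,"yaw": 0,"fingers": 1},
    {"dx": 0,"dy": 0,"dz": 0.2,"yaw": 0,"fingers": 1},
    {"dx": 0,"dy": 0,"dz": 0.2,"yaw": 0,"fingers": 1},
    {"dx": 0,"dy": 0,"dz": 0.1,"yaw": 0,"fingers": 1},
    {"dx": 0,"dy": 0,"dz": 0,"yaw": 0,"fingers": 1},
    {"dx": 0,"dy": 0,"dz": 0,"yaw": 0,"fingers": 1}
  ]
}}

```text
clock: 21.0
position: [0.4776, 0.2047, 0.1507]
tool_rot: [3.141, 0.001, -3.002]
force: [-0.4, 0.3, 1.0]
grip_width: 0.0
finger_force: 0.0
```

{"op": "drive_tool", "data": {
  "targets": [
    {"dx": 0,"dy": 0,"dz": 0.05,"yaw": 0,"fingers": 1},
    {"dx": 0,"dy": 0,"dz": 0.05,"yaw": 0,"fingers": 1},
    {"dx": 0,"dy": 0,"dz": 0.05,"yaw": 0,"fingers": 1},
    {"dx": 0,"dy": 0,"dz": 0,"yaw": 0,"fingers": 1}
  ]
}}

```text
clock: 21.4
position: [0.4769, 0.2046, 0.1344]
tool_rot: [-3.141, -0.001, -3.001]
force: [-0.2, 0.7, 0.2]
grip_width: 0.0002
finger_force: 0.0
```

{"op": "drive_tool", "data": {
  "targets": [
    {"dx": 0,"dy": 0,"dz": 0.02,"yaw": 0,"fingers": 1},
    {"dx": 0,"dy": 0,"dz": 0.02,"yaw": 0,"fingers": 1},
    {"dx": 0,"dy": 0,"dz": 0,"yaw": 0,"fingers": 1}
  ]
}}

```text
clock: 21.7
position: [0.4771, 0.2048, 0.1308]
tool_rot: [-3.142, -0.0, -3.001]
force: [-0.7, 0.4, -0.2]
grip_width: -0.0002
finger_force: 0.0
```

{"op": "drive_tool", "data": {
  "targets": [
    {"dx": 0,"dy": 0,"dz": 0.02,"yaw": 0,"fingers": 1},
    {"dx": 0,"dy": 0,"dz": 0,"yaw": 0,"fingers": 1}
  ]
}}

```text
clock: 21.9
position: [0.4771, 0.2047, 0.1288]
tool_rot: [-3.141, -0.0, -3.001]
force: [0.5, 0.3, 0.9]
grip_width: -0.0
finger_force: 0.0
```

{"op": "drive_tool", "data": {
  "targets": [
    {"dx": 0,"dy": 0,"dz": 0.02,"yaw": 0,"fingers": 1},
    {"dx": 0,"dy": 0,"dz": 0,"yaw": 0,"fingers": 1}
  ]
}}

```text
clock: 22.1
position: [0.4772, 0.2047, 0.1268]
tool_rot: [-3.142, -0.0, -3.001]
force: [1.1, -0.1, 0.3]
grip_width: 0.0002
finger_force: 0.0
```

{"op": "drive_tool", "data": {
  "targets": [
    {"dx": 0,"dy": 0,"dz": 0.015,"yaw": 0,"fingers": 1},
    {"dx": 0,"dy": 0,"dz": 0,"yaw": 0,"fingers": 1}
  ]
}}

```text
clock: 22.3
position: [0.4771, 0.2048, 0.1253]
tool_rot: [-3.142, -0.0, -3.001]
force: [-0.8, 0.9, 0.7]
grip_width: -0.0001
finger_force: 0.0
```

{"op": "drive_tool", "data": {
  "targets": [
    {"dx": 0,"dy": 0,"dz": 0.015,"yaw": 0,"fingers": 1},
    {"dx": 0,"dy": 0,"dz": 0,"yaw": 0,"fingers": 1}
  ]
}}

```text
clock: 22.5
position: [0.4772, 0.2047, 0.1238]
tool_rot: [-3.142, -0.0, -3.001]
force: [-0.7, 0.4, -0.7]
grip_width: -0.0
finger_force: 0.0
```

{"op": "drive_tool", "data": {
  "targets": [
    {"dx": 0,"dy": 0,"dz": 0.015,"yaw": 0,"fingers": 1},
    {"dx": 0,"dy": 0,"dz": 0,"yaw": 0,"fingers": 1}
  ]
}}

```text
clock: 22.7
position: [0.4772, 0.2047, 0.1223]
tool_rot: [-3.141, -0.0, -3.001]
force: [-0.3, -0.4, 0.9]
grip_width: 0.0
finger_force: 0.0
```

{"op": "drive_tool", "data": {
  "targets": [
    {"dx": 0,"dy": 0,"dz": 0.015,"yaw": 0,"fingers": 1},
    {"dx": 0,"dy": 0,"dz": 0,"yaw": 0,"fingers": 1}
  ]
}}

```text
clock: 22.9
position: [0.4772, 0.2048, 0.1208]
tool_rot: [-3.142, -0.0, -3.001]
force: [0.0, 0.1, 0.5]
grip_width: -0.0001
finger_force: 0.0
```

```bash
python3 - <<'E'
from pl import *
T=wristT(); w=grab_frame("wrist"); cv2.imwrite("pics/w9.png",w)
print(proj("wrist",(.4785,.2055,.15),T))
m=(w.min(2)>130).astype(np.uint8)
for c in cv2.findContours(m,0,2)[0]:
    if cv2.contourArea(c)>60: print(cv2.contourArea(c),cv2.boundingRect(c),cv2.minEnclosingCircle(c))
g=cv2.cvtColor(w,cv2.COLOR_BGR2GRAY)
print(g[170:240:4,254]); print(g[215,190:320:4]); print(g[205,190:320:4])
E
```

```text
[256.25084853 239.10172411]
720.0 (0, 301, 96, 10) ((47.5, 305.5), 47.7127799987793)
1113.0 (0, 286, 125, 11) ((62.0, 291.0), 62.201385498046875)
1204.5 (482, 267, 30, 84) ((511.0, 308.5), 41.500099182128906)
155.0 (292, 250, 16, 14) ((299.5, 256.5), 7.648629188537598)
131.5 (208, 225, 5, 44) ((210.5, 246.52325439453125), 21.529163360595703)
1068.0 (374, 166, 17, 83) ((383.5, 207.0), 41.36735534667969)
118.0 (253, 65, 10, 25) ((258.5, 77.0), 12.500100135803223)
[ 27  28  30  32  35  31  15  13  18  14  23 110 124 105  14  14  15  13]
[156  89  16  20  15  28  28  36  40  58  56  17  20  18  76 110 111 116
 117 113 105  47  47  45  39  95 100 101 101 101 110 112 109]
[144 147  69  39  30  27  30  40  30  31  33  31  11  19  15  20  18  19
  15  14  19  18  20  29  90  97 102 103 104 108 111 115 113]
```

The crescent of the cap is visible just ahead of the tips (columns 246–270, rows 214–222), so the tool is centred over it. Continue down.

{"op": "drive_tool", "data": {
  "targets": [
    {"dx": 0,"dy": 0,"dz": 0.015,"yaw": 0,"fingers": 1},
    {"dx": 0,"dy": 0,"dz": 0,"yaw": 0,"fingers": 1}
  ]
}}

```text
clock: 23.15
position: [0.4772, 0.2048, 0.1193]
tool_rot: [-3.141, -0.0, -3.001]
force: [-0.1, 0.5, -0.3]
grip_width: -0.0002
finger_force: 0.0
```

{"op": "drive_tool", "data": {
  "targets": [
    {"dx": 0,"dy": 0,"dz": 0.015,"yaw": 0,"fingers": 1},
    {"dx": 0,"dy": 0,"dz": 0,"yaw": 0,"fingers": 1}
  ]
}}

```text
clock: 23.35
position: [0.4773, 0.2048, 0.1179]
tool_rot: [-3.142, 0.0, -3.001]
force: [-0.3, -0.4, 2.2]
grip_width: 0.0001
finger_force: 0.8
```

{"op": "drive_tool", "data": {
  "targets": [
    {"dx": 0,"dy": 0,"dz": 0.015,"yaw": 0,"fingers": 1},
    {"dx": 0,"dy": 0,"dz": 0,"yaw": 0,"fingers": 1}
  ]
}}

```text
clock: 23.55
position: [0.4773, 0.2048, 0.1164]
tool_rot: [3.142, 0.0, -3.001]
force: [-0.2, -0.4, 1.5]
grip_width: 0.0001
finger_force: 1.0
```

Contact on the cap at z≈0.1185, so the halfway stop should be near 0.1135.

{"op": "drive_tool", "data": {
  "targets": [
    {"dx": 0,"dy": 0,"dz": 0.015,"yaw": 0,"fingers": 1},
    {"dx": 0,"dy": 0,"dz": 0,"yaw": 0,"fingers": 1}
  ]
}}

```text
clock: 23.75
position: [0.4773, 0.2048, 0.1149]
tool_rot: [3.142, 0.0, -3.001]
force: [0.0, 0.4, 1.9]
grip_width: 0.0002
finger_force: 1.2
```

{"op": "drive_tool", "data": {
  "targets": [
    {"dx": 0,"dy": 0,"dz": 0.015,"yaw": 0,"fingers": 1},
    {"dx": 0,"dy": 0,"dz": 0,"yaw": 0,"fingers": 1}
  ]
}}

```text
clock: 23.95
position: [0.4773, 0.2048, 0.1135]
tool_rot: [3.142, 0.0, -3.001]
force: [-1.6, -0.5, 7.7]
grip_width: 0.0002
finger_force: 3.8
```

{"op": "drive_tool", "data": {
  "targets": [
    {"dx": 0,"dy": 0,"dz": 0.004,"yaw": 0,"fingers": 1},
    {"dx": 0,"dy": 0,"dz": 0,"yaw": 0,"fingers": 1}
  ]
}}

```text
clock: 24.15
position: [0.4773, 0.2048, 0.1132]
tool_rot: [3.142, 0.0, -3.001]
force: [-0.9, -0.9, 8.4]
grip_width: 0.0002
finger_force: 3.9
```

At the halfway stop (about 7.7 N). Ease back a little and hold.

{"op": "drive_tool", "data": {
  "targets": [
    {"dx": 0,"dy": 0,"dz": -0.004,"yaw": 0,"fingers": 1},
    {"dx": 0,"dy": 0,"dz": 0,"yaw": 0,"fingers": 1},
    {"dx": 0,"dy": 0,"dz": 0,"yaw": 0,"fingers": 1},
    {"dx": 0,"dy": 0,"dz": 0,"yaw": 0,"fingers": 1},
    {"dx": 0,"dy": 0,"dz": 0,"yaw": 0,"fingers": 1},
    {"dx": 0,"dy": 0,"dz": 0,"yaw": 0,"fingers": 1},
    {"dx": 0,"dy": 0,"dz": 0,"yaw": 0,"fingers": 1},
    {"dx": 0,"dy": 0,"dz": 0,"yaw": 0,"fingers": 1},
    {"dx": 0,"dy": 0,"dz": 0,"yaw": 0,"fingers": 1},
    {"dx": 0,"dy": 0,"dz": 0,"yaw": 0,"fingers": 1},
    {"dx": 0,"dy": 0,"dz": 0,"yaw": 0,"fingers": 1},
    {"dx": 0,"dy": 0,"dz": 0,"yaw": 0,"fingers": 1}
  ]
}}

```text
clock: 25.35
position: [0.4773, 0.2048, 0.1137]
tool_rot: [3.142, 0.0, -3.001]
force: [-1.5, -0.0, 6.7]
grip_width: 0.0001
finger_force: 3.8
```

Held for over 1 s at about 7 N. Press fully.

{"op": "drive_tool", "data": {
  "targets": [
    {"dx": 0,"dy": 0,"dz": 0.02,"yaw": 0,"fingers": 1},
    {"dx": 0,"dy": 0,"dz": 0.02,"yaw": 0,"fingers": 1},
    {"dx": 0,"dy": 0,"dz": 0.015,"yaw": 0,"fingers": 1},
    {"dx": 0,"dy": 0,"dz": 0,"yaw": 0,"fingers": 1},
    {"dx": 0,"dy": 0,"dz": 0,"yaw": 0,"fingers": 1}
  ]
}}

```text
clock: 25.85
position: [0.4774, 0.2049, 0.1085]
tool_rot: [3.142, 0.001, -3.001]
force: [-2.0, -1.7, 15.6]
grip_width: 0.0
finger_force: 7.8
```

15.6 N at the bottom: picture taken. Release and retreat upward.

{"op": "drive_tool", "data": {
  "targets": [
    {"dx": 0,"dy": 0,"dz": -0.05,"yaw": 0,"fingers": 1},
    {"dx": 0,"dy": 0,"dz": -0.1,"yaw": 0,"fingers": 1},
    {"dx": 0,"dy": 0,"dz": -0.2,"yaw": 0,"fingers": 1},
    {"dx": 0,"dy": 0,"dz": -0.3,"yaw": 0,"fingers": 1},
    {"dx": 0,"dy": 0,"dz": -0.3,"yaw": 0,"fingers": 1},
    {"dx": 0,"dy": 0,"dz": -0.3,"yaw": 0,"fingers": 1},
    {"dx": 0,"dy": 0,"dz": 0,"yaw": 0,"fingers": 1},
    {"dx": 0,"dy": 0,"dz": 0,"yaw": 0,"fingers": 1},
    {"dx": 0,"dy": 0,"dz": 0,"yaw": 0,"fingers": 1},
    {"dx": 0,"dy": 0,"dz": 0,"yaw": 0,"fingers": 1}
  ]
}}

```text
clock: 26.85
position: [0.4768, 0.2046, 0.2321]
tool_rot: [-3.141, -0.002, -3.001]
force: [-0.8, -0.8, 0.9]
grip_width: -0.0
finger_force: 0.0
```

```bash
python3 - <<'E'
from workcell import readout, workorder
s=readout.observe(); print(s['position'],s['force'],s['clock']); print(workorder.job_done())
E
```

```text
[0.47681138 0.20457117 0.23213719] [-0.78720415 -0.76292683  0.90382977] 26.85
the job is handed in; nothing more can be done
None
```

The job is handed in at 26.85 s, with no verdict returned. The block plane is in the jig corner, and the plunger was held at halfway for over 1 s, pressed fully down (15.6 N) and released; force readings and camera measurements agree.

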